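# Stand a toppled brake accumulator upright in its ring and plug its port

## Robot

A 6-joint arm with a two-finger parallel gripper is mounted at the origin on the work surface. World frame = base frame: x ahead of the robot, y to its left, z up, the work surface at z = 0. Lengths are in m, angles in rad, forces in N, time in s.
With the tool pointing down it reaches from about 0.25 to 0.725 m from the base axis. Payload 4 kg.
Tool frame: the origin (TCP) lies on the centre line of the jaws, within the pads' length; the fingertips stand 22 mm ahead of it and the grasp point (between the pads) lies 3 mm ahead of it; z points along the fingers, y is the line along which they close (so a half turn about z gives the same grasp; the last joint's range is limited). The gripper opens to 85 mm and grips with 20 to 120 N. Pads are 22 mm wide; open, the fingers measure 114 mm over their backs; the gripper's body (76 mm by 85 mm) begins 54 mm behind the grasp point. The pads swing forward as they close: fully open they stand 13 mm farther back than shut.
Start: joints at [1.233, 0.241, 0.005, 1.335, 0, 1.571], TCP at [0.166, 0.472, 0.253] pointing down, gripper open.
Joint ranges: [-2.72, 2.72], [-1.05, 1.87], [-1.09, 1.28], [-1.99, 2.15], [-1.42, 1.44], [-3.14, 3.14]. Speed limits (rad/s): [2.79, 2.79, 3.14, 3.14, 3.14, 3.14].

## Interface

Orientations are given as [roll, pitch, yaw] about the fixed x, y, z axes, in that order (R = Rz(yaw) Ry(pitch) Rx(roll)).
In Python, from workcell import readout, grab_frame, get_calibration, manip gives the robot as it stands.
- The arm moves only by the tool send_rows, never from a script. Its argument "increments" is a list of rows, each an object with "translation": the shift along the world's x, y, z in m, a list of three; "yaw": the turn about the world's z in degrees. A call has 1 to 8 rows; each row shifts and turns the commanded pose from where the row before left it; what a row does not reach is not made up. A row lasts 1/10 s, in which the tool goes at most 50 mm and 8.59 degrees, less where a joint would pass 70% of its speed; a pose out of reach is approached as far as the arm can. A call is refused whole if a number of a shift passes 0.05 or a number of a turn 8.59, either way. A call with a gripper value outside its range is refused whole. "fingers" is the finger opening in m, from 0 to 0.0854, set as the call begins (left out, the last holds). The fingers move at their own pace and stop on an object; the grip force is fixed at half the most. Time passes only in rows, so rows that do not move let the fingers close. It gives the time, the measured TCP pose, the force, the opening and the grip force at its end, in the units of the state.
- readout.observe(): the state, without advancing time (a new reading comes with each control period).
- grab_frame(name): name is "side" or "top" or "wrist"; returns (picture, depth): 480x640x3 uint8, blue, green, red; 480x640 float32, m along the optical axis (not along the pixel's ray), 0 where there is no reading.
- get_calibration(name): a dict with "mtx" (3x3 intrinsics, pixels), "D" ([k1, k2, p1, p2, k3] as OpenCV has them; the pictures are not rectified), "T" (4x4, takes a point from camera to world coordinates); the wrist camera has in their place "hand_eye" (4x4, takes a point from camera to tool coordinates, whose origin is the TCP and whose axes are the flange's). Camera axes: x right, y up, looking along -z (the intrinsics and any distortion apply to the point x, -y, -z); pixel columns grow to the right and rows downward; lengths in m; the calibration is good to about 2 mm. A picture is of the moment at which its call begins: read the wrist's pose just before it. get_calibration takes no time and is no camera call.
- manip.job_done(): hands the job in; it is judged then, once.
The state is a dict: "clock": time; "joint_positions": joint angles; "dq": joint speeds; "joint_efforts": joint torques, N m; "tool_pos": TCP position; "tcp_rot": TCP orientation; "wrist_force": force on the tool from outside, world axes, zero at the start; "ft_torque": the same for the moment, N m; "width": opening from 0.0 (shut) to 1.0 (fully open); "grasp_force": force on a finger pad.
Only numpy, scipy, OpenCV 4.12 (cv2) and the standard library are available. Lean on these libraries where they do the work, as an engineer would, in place of code of your own. Each camera call takes 0.05 s, during which the arm holds its last target. There are 200 camera calls.

## Task

The open blue accumulator has fallen over in its ring on the rack. Tip it up so that it stands in that ring with its port facing straight up, then put the small yellow plug fully home in the port. Leave it standing upright and let go of everything, keep it in its ring throughout, and leave the plugged accumulator and the other things on the bench as they are.

Things in the scene. Friction and masses are not known exactly. Their poses are not given: they have to be found in the camera images.
- acc_center (a point): centre of the ball of the open, toppled accumulator: a 64 mm blue steel ball, about 0.55 kg, with one straight round steel neck, 30 mm in diameter, along its z axis, ending 56 mm from this point. At the start the neck points to the robot's side, about 11 degrees below level, lies on its ring's rim and overhangs it
- acc_port (a point): centre of that neck's open end; z points out. The port is a plain bore, 22 mm wide, 20 mm deep. The ball swivels in the ring about its centre: about 1 N sideways at the neck's end turns it, and friction keeps it as it is left; pushed much harder, the ball climbs the ring (let go within 10 mm, it drops back)
- plug_center (a point): the small yellow plug (25 g), centre of its head, 20 mm above its foot: round head 36 mm in diameter, 16 mm tall, on a stem 19 mm in diameter, 12 mm long with a bevelled foot; z points from stem to head. It stands on its stem on the bench. Home: the head's underside lies on the neck's end face, this point 8 mm beyond acc_port
- ring_a (a point): centre of the top of one ring of the rack, 61 mm above the bench. Rings: white nylon tube, 48 mm inside, 58 mm outside, 55 mm tall, on a fixed grey plate 120 x 310 x 6 mm; they stand 190 mm apart along the rack's y. A ball seated in a ring has its centre 21 mm above this point
- ring_b (a point): the same for the rack's other ring; either ring may hold the toppled accumulator
- spare_center (a point): centre of the ball of the second, alike accumulator, which stands upright and already plugged in the other ring, its plug's top 72 mm above this point: leave it alone
- redplug_center (a point): half-way up the larger red plug (head 42 mm, 28 mm tall overall, of the same form), which does not fit: leave it alone
- filter_center (a point): half-way up an orange spin-on oil filter, 75 mm in diameter, 88 mm tall: leave it alone
- fluid_center (a point): about half-way up a blue fluid bottle, 62 mm in diameter, 165 mm tall: leave it alone
- spray_center (a point): about half-way up a red spray can, 58 mm in diameter, 190 mm tall: leave it alone
- spanner_center (a point): middle of a steel spanner lying flat, 190 mm long: leave it alone
Mind the look-alikes: they are no part of the job. What is meant by the part that bears plug_center is not green, and is the smaller of those in its own colour.

How it is judged:
On the way:
1. the accumulator stands upright in its ring, its port open to the top, plug not yet in (angle between acc_center's own z axis and vertical below 0.12 rad and height (world z) of acc_center between 0.078 and 0.087 m and (horizontal distance between acc_center and ring_a below 0.006 m or horizontal distance between acc_center and ring_b below 0.006 m) and distance between plug_center and acc_port above 0.03 m), for 0.2 s.
At the end, for the whole second after the job is handed in: The accumulator stands at rest in its ring with its neck within 0.1 rad (6 degrees) of vertical and its ball seated (centre within 6 mm of the ring's axis, 78 to 87 mm above the bench), and the yellow plug is in its port, head within 2.5 mm of the neck's end face (angle between acc_center's own z axis and vertical below 0.1 rad and height (world z) of acc_center between 0.078 and 0.087 m and (horizontal distance between acc_center and ring_a below 0.006 m or horizontal distance between acc_center and ring_b below 0.006 m) and z of plug_center in the frame of acc_port between 0.005 and 0.0105 m and horizontal distance between plug_center and acc_port below 0.005 m and linear speed of each of acc, plug below 0.01 m/s); the robot touches nothing.
It fails at once if the accumulator comes out of its ring (height (world z) of acc_center below 0.07 m or distance of acc_center from where it was at the start of the episode above 0.03 m).
It fails at once if the plugged accumulator is disturbed (distance of spare_center from where it was at the start of the episode above 0.012 m or angle between spare_center's own z axis and vertical above 0.2 rad).
It fails at once if another thing on the bench is pushed about (distance of any of redplug_center, filter_center, fluid_center, spray_center, spanner_center from where it was at the start of the episode above 0.03 m).
It also fails if it takes over 72 s, if anything falls off the work surface, if the arm or the gripper's body presses on something with over 40 N, if the wrist force passes 120 N, or if a joint passes its speed limit or range.

## Working session

There is one attempt and no reset: what is moved stays moved. The work goes in short steps, Python scripts to look and compute and a tool call to move; the robot and the scene stay as the last step left them, time stands still between calls to the robot, and variables do not carry over. Pictures are saved under pics/ and viewed, at most 11 in all, crops included, and the job is handed in when it is done.

Besides the shell and the picture viewer there is one more tool, called after "Emit:" by a JSON object that holds its "fn" and its "kwargs". send_rows: Moves the arm, as the interface text tells. Its arguments: {"type":"object","properties":{"increments":{"type":"array"},"fingers":{"type":"number"}},"required":["increments"]}

```bash
mkdir -p pics; cat > h.py <<'E'
import numpy as np, cv2
from workcell import readout, grab_frame, get_calibration, manip
from scipy.spatial.transform import Rotation as R
def grab(n,save=None):
    s=readout.observe(); im,d=grab_frame(n)
    c=get_calibration(n)
    if 'T' in c: T=np.array(c['T'])
    else:
        B=np.eye(4); B[:3,:3]=R.from_euler('xyz',s['tcp_rot']).as_matrix() if len(s['tcp_rot'])==3 else R.from_quat(s['tcp_rot']).as_matrix()
        B[:3,3]=s['tool_pos']; T=B@np.array(c['hand_eye'])
    np.savez('/tmp/%s.npz'%(save or n),im=im,d=d,T=T,K=np.array(c['mtx']),D=np.array(c['D']))
    if save: cv2.imwrite('pics/%s.png'%save,im)
    return s
def load(n): return np.load('/tmp/%s.npz'%n)
def cloud(f):
    d=f['d']; v,u=np.mgrid[:480,:640]
    p=cv2.undistortPoints(np.stack([u,v],-1).reshape(-1,1,2).astype(float),f['K'],f['D']).reshape(480,640,2)
    P=np.stack([p[...,0]*d,-p[...,1]*d,-d],-1)
    W=P@f['T'][:3,:3].T+f['T'][:3,3]; W[d==0]=np.nan
    return W
def ray(f,u,v):
    p=cv2.undistortPoints(np.array([[[u,v]]],float),f['K'],f['D'])[0,0]
    r=f['T'][:3,:3]@np.array([p[0],-p[1],-1]); return f['T'][:3,3],r/np.linalg.norm(r)
def atz(f,u,v,z):
    o,r=ray(f,u,v); return o+r*(z-o[2])/r[2]
def tri(*l):
    A=0;b=0
    for f,u,v in l:
        o,r=ray(f,u,v); M=np.eye(3)-np.outer(r,r); A=A+M; b=b+M@o
    return np.linalg.solve(A,b)
E
python3 - <<'E'
from h import *
s=grab('top','top1'); grab('side','side1'); print(s)
a=np.hstack([cv2.imread('pics/top1.png'),cv2.imread('pics/side1.png')]); 
for n in('top1','side1'): f=load(n); print(n,f['T'].round(3).tolist(),f['K'].round(0).tolist(), f['D'])
E
```

```text
{'clock': 0.0, 'joint_positions': array([ 1.23298439e+00,  2.41419505e-01,  3.71064865e-03,  1.33520546e+00,
       -2.89015979e-05,  1.57076721e+00]), 'dq': array([-2.38721191e-04, -6.01881844e-05, -8.98056938e-04, -1.06834700e-04,
        1.61175035e-03, -5.91383814e-05]), 'joint_efforts': array([ 1.79400405e-05, -3.72318399e+01,  2.52406847e+01,  1.72386761e-02,
        1.65464928e-05, -1.58124404e-06]), 'tool_pos': array([0.1655223 , 0.4711772 , 0.25240448]), 'tcp_rot': array([-3.13947466e+00,  2.88398686e-05,  2.80380989e+00]), 'wrist_force': array([ 0.59949928,  0.79858094, -0.41988394]), 'ft_torque': array([-0.03225106,  0.01877693, -0.02494158]), 'grasp_force': 0.0, 'width': 1.001922592515423}
top1 [[0.006, 0.997, -0.071, 0.442], [-1.0, 0.007, 0.012, 0.015], [0.013, 0.071, 0.997, 1.078], [0.0, 0.0, 0.0, 1.0]] [[461.0, 0.0, 317.0], [0.0, 461.0, 238.0], [0.0, 0.0, 1.0]] [-0.05819105  0.          0.          0.          0.        ]
side1 [[0.998, 0.038, -0.053, 0.441], [-0.065, 0.526, -0.848, -0.931], [-0.004, 0.85, 0.527, 0.642], [0.0, 0.0, 0.0, 1.0]] [[518.0, 0.0, 329.0], [0.0, 518.0, 235.0], [0.0, 0.0, 1.0]] [0.03904537 0.         0.         0.         0.        ]
```

View pics/top1.png

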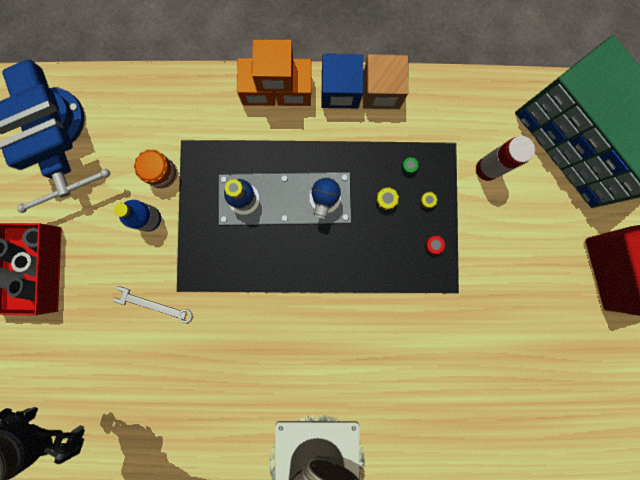

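View pics/side1.png

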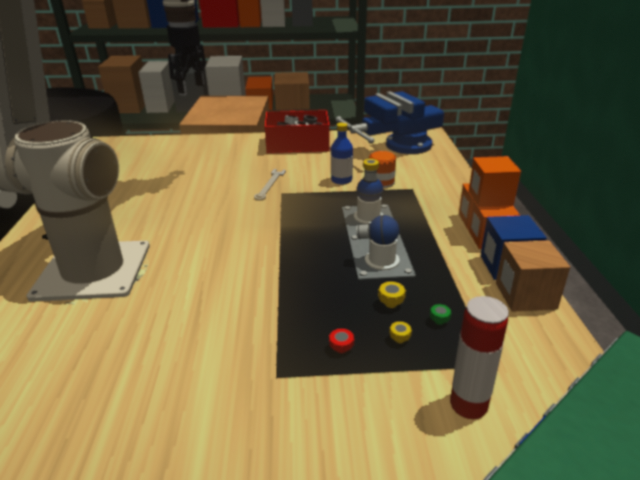

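Top view: toppled ball ≈(326,190), neck end ≈(321,213), small yellow plug (429,200), large yellow look-alike (387,198), plugged accumulator (238,190). Side view: ball (384,229), small yellow plug (401,331).

```bash
python3 - <<'E'
from h import *
from scipy.optimize import least_squares
t=load('top1');s=load('side1')
print('plug tri',tri((t,429,200),(s,401,328)), atz(t,429,200,.028))
print('bigyellow',tri((t,387,198),(s,392,291)))
print('green',tri((t,410.5,165),(s,441,312)),'red',tri((t,436,245),(s,341,338)))
for n,f,(u,v) in(('top',t,(326,188)),('side',s,(384,228))):
    W=cloud(f); hsv=cv2.cvtColor(f['im'],cv2.COLOR_BGR2HSV)
    m=(hsv[...,0]>100)&(hsv[...,0]<125)&(hsv[...,1]>90)
    vv,uu=np.mgrid[:480,:640]; m&=(np.hypot(uu-u,vv-v)<20)
    P=W[m]; P=P[np.isfinite(P).all(1)&(P[:,2]>.05)]
    r=least_squares(lambda c:np.linalg.norm(P-c,axis=1)-.032,P.mean(0)-[0,0,.02],loss='soft_l1',f_scale=.001)
    print(n,len(P),r.x,np.abs(r.fun).mean())
W=cloud(t)
for u,v in((429,200),(321,212),(320,216),(322,208),(340,190),(238,187)): print(u,v,W[v,u].round(4))
E
python3 - <<'E'
import cv2
a=cv2.imread('pics/top1.png')[150:240,215:445]; cv2.imwrite('pics/c1.png',cv2.resize(a,None,fx=3.4,fy=3.4,interpolation=cv2.INTER_CUBIC))
E
```

```text
plug tri [ 0.60809105 -0.25567369  0.02673157] [ 0.60668485 -0.2551923   0.028     ]
bigyellow [ 0.60995027 -0.15707672  0.03146189]
green [ 0.69011894 -0.2141922   0.02324774] red [ 0.50288582 -0.27105966  0.02455605]
top 574 [ 0.61340221 -0.01455416  0.08065387] 0.0009581237902471599
side 506 [ 0.6126194  -0.01510368  0.08175112] 0.0011529505347950561
429 200 [ 0.6067 -0.2553  0.0277]
321 212 [ 0.5693 -0.0046  0.0854]
320 216 [ 0.5606 -0.0024  0.0857]
322 208 [ 0.5775 -0.0066  0.0896]
340 190 [ 0.6185 -0.0459  0.0819]
238 187 [0.6108 0.1655 0.1511]
```

View pics/c1.png

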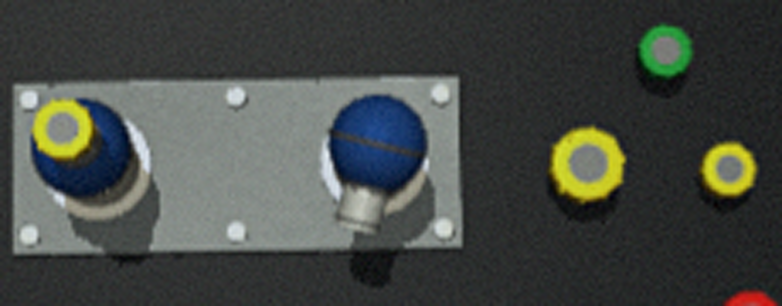

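The crop shows the toppled ball with neck pointing toward the robot, slightly to +y (about 167° azimuth). The small yellow plug is at right (728,170 in the crop). I'm moving above the neck for a closer wrist look.

Emit:
{"fn": "send_rows", "kwargs": {"increments": [{"translation": [0.022,-0.029,0],"yaw": 0.4},{"translation": [0.022,-0.029,0],"yaw": 0.4},{"translation": [0.022,-0.029,0],"yaw": 0.4},{"translation": [0.022,-0.029,0],"yaw": 0.4},{"translation": [0.022,-0.029,0],"yaw": 0.4},{"translation": [0.022,-0.029,0],"yaw": 0.4},{"translation": [0.022,-0.029,0],"yaw": 0.4},{"translation": [0.022,-0.029,0],"yaw": 0.4}], "fingers": 0.055}}

```text
clock: 0.9
tool_pos: [0.3421, 0.2383, 0.253]
tcp_rot: [-3.141, -0.0, 2.86]
wrist_force: [-0.1, 1.1, 0.1]
width: 0.642
grasp_force: 0.0
```

Emit:
{"fn": "send_rows", "kwargs": {"increments": [{"translation": [0.022,-0.029,0],"yaw": 0.4},{"translation": [0.022,-0.029,0],"yaw": 0.4},{"translation": [0.022,-0.029,0],"yaw": 0.4},{"translation": [0.022,-0.029,0],"yaw": 0.4},{"translation": [0.022,-0.029,0],"yaw": 0.4},{"translation": [0.022,-0.029,0],"yaw": 0.4},{"translation": [0.022,-0.029,0],"yaw": 0.4},{"translation": [0,0,0],"yaw": 0.4}]}}

```text
clock: 1.7
tool_pos: [0.4976, 0.0336, 0.2525]
tcp_rot: [-3.14, 0.0, 2.911]
wrist_force: [0.3, 0.4, -0.1]
width: 0.641
grasp_force: 0.0
```

```bash
python3 - <<'E'
from h import *
s=grab('wrist','w1'); print(s['clock'],s['tool_pos'],s['tcp_rot'],s['wrist_force'],s['width'])
f=load('w1'); print(f['T'].round(3))
W=cloud(f); print(np.isfinite(W[...,0]).mean())
E
```

```text
1.7 [0.49759296 0.03364612 0.25246338] [-3.14048159e+00  3.12857523e-04  2.91068432e+00] [ 0.31321741  0.44084796 -0.07191764] 0.6409588274963952
[[ 0.229 -0.929 -0.29   0.424]
 [ 0.974  0.218  0.069  0.052]
 [-0.001 -0.298  0.955  0.372]
 [ 0.     0.     0.     1.   ]]
0.9960026041666666
```

View pics/w1.png

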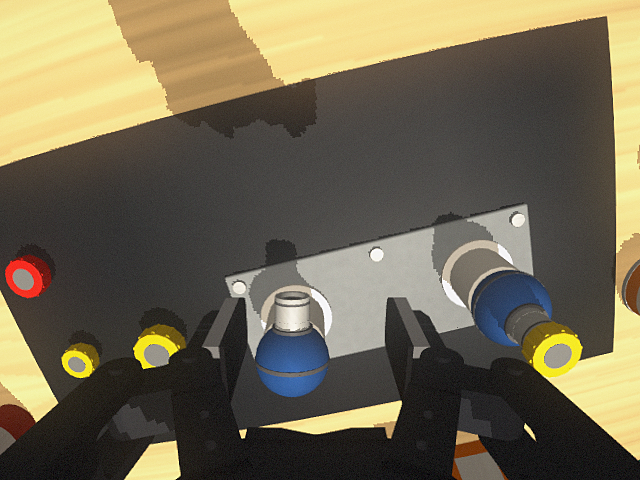

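Wrist view: ball ≈(292,362), neck rim ≈(293,297), small yellow plug (81,360). Next I'll fit the ball, neck axis, ring and plug from depth.

```bash
cat > fit.py <<'E'
from h import *
from scipy.optimize import least_squares
def ball(n,c0,w=0.034):
    f=load(n);W=cloud(f);hsv=cv2.cvtColor(f['im'],cv2.COLOR_BGR2HSV)
    m=(hsv[...,0]>100)&(hsv[...,0]<125)&(hsv[...,1]>90)&(np.linalg.norm(W-c0,axis=-1)<w)
    P=W[m]; r=least_squares(lambda c:np.linalg.norm(P-c,axis=1)-.032,c0,loss='soft_l1',f_scale=.001)
    return r.x,len(P)
def neck(n,c):
    f=load(n);W=cloud(f);hsv=cv2.cvtColor(f['im'],cv2.COLOR_BGR2HSV)
    q=np.linalg.norm(W-c,axis=-1)
    m=(q>.036)&(q<.056)&(hsv[...,1]<70)&(W[...,2]>.066)
    return W[m]
def neckaxis(P,c,d0):
    d0=np.array(d0,float);d0/=np.linalg.norm(d0)
    def g(x):
        d=x/np.linalg.norm(x); v=P-c; return np.linalg.norm(v-np.outer(v@d,d),axis=1)-.015
    r=least_squares(g,d0,loss='soft_l1',f_scale=.001); return r.x/np.linalg.norm(r.x),np.abs(r.fun).mean()
def plug(n,c0):
    f=load(n);W=cloud(f);hsv=cv2.cvtColor(f['im'],cv2.COLOR_BGR2HSV)
    m=(np.hypot(W[...,0]-c0[0],W[...,1]-c0[1])<.026)&(W[...,2]>.018)
    P=W[m]; zt=np.percentile(P[:,2],90); P=P[P[:,2]>zt-.004]
    (x,y),r=cv2.minEnclosingCircle(P[:,:2].astype(np.float32)); return x,y,zt,r,len(P),P.mean(0)
E
python3 - <<'E'
from fit import *
c,n=ball('w1',np.array([.613,-.015,.082]));print('ball',c,n)
P=neck('w1',c);print(len(P)); d,e=neckaxis(P,c,[-.95,.2,-.1]);print('axis',d,e,'end',c+.056*d,np.degrees(np.arctan2(d[1],d[0])),np.degrees(np.arcsin(d[2])))
for k in('w1','top1','side1'): print(k,plug(k,(.607,-.255)))
f=load('w1');W=cloud(f)
print(W[300,325],W[325,327],W[300,260],W[290,293], 'rim l/r',atz(f,277,297,.085),atz(f,308,297,.085))
E
```

```text
ball [ 0.61334486 -0.01357832  0.08011924] 3473
907
axis [-0.95713235  0.22760089 -0.17915218] 0.0006073928842850453 end [ 0.55974545 -0.00083267  0.07008672] 166.62380536124144 -10.320380395427087
w1 (0.6074404120445251, -0.25383299589157104, np.float64(0.027784586991243677), 0.019046669825911522, 720, array([ 0.60649596, -0.2532114 ,  0.02678231]))
top1 (0.6086248159408569, -0.2551741600036621, np.float64(0.029795988239005533), 0.018042078241705894, 132, array([ 0.60834299, -0.25579183,  0.02811658]))
side1 (0.6060806512832642, -0.25747787952423096, np.float64(0.029875300642432847), 0.019506314769387245, 240, array([ 0.60684005, -0.25921273,  0.02864691]))
[0.60001591 0.02034603 0.00955646] [0.62901837 0.01593083 0.00876824] [ 0.58749615 -0.04561258  0.00400097] [ 0.58243899 -0.00884031  0.00811142] rim l/r [ 0.55209447 -0.00998435  0.085     ] [0.5577376  0.01429028 0.085     ]
```

Emit:
{"fn": "send_rows", "kwargs": {"increments": [{"translation": [0.014,-0.0085,-0.028]},{"translation": [0.014,-0.0085,-0.028]},{"translation": [0.014,-0.0085,-0.028]},{"translation": [0.015,-0.0085,-0.028]},{"translation": [0,0,-0.028]},{"translation": [0,0,-0.018]},{"translation": [0,0,-0.01]},{"translation": [0,0,0]}]}}

```text
invalid input
```

```bash
python3 - <<'E'
from fit import *
s=grab('wrist','w2'); print(s['clock'],s['tool_pos'],s['tcp_rot'],s['wrist_force'],s['width'])
c,n=ball('w2',np.array([.613,-.015,.082]));print('ball',c,n)
P=neck('w2',c);print(len(P)); d,e=neckaxis(P,c,[-.95,.2,-.1]);print('axis',d,e,'end',c+.056*d)
E
```

```text
1.75 [0.49621721 0.03516773 0.25245032] [-3.14125165e+00 -1.44277998e-03  2.91235301e+00] [-0.40090582  0.67353712  0.15108243] 0.64530104770745
ball [ 0.61332421 -0.01357222  0.08014227] 3451
889
axis [-0.9567557   0.22996855 -0.17813757] 0.0005598477917446531 end [ 0.55974589 -0.00069398  0.07016657]
```

View pics/w2.png

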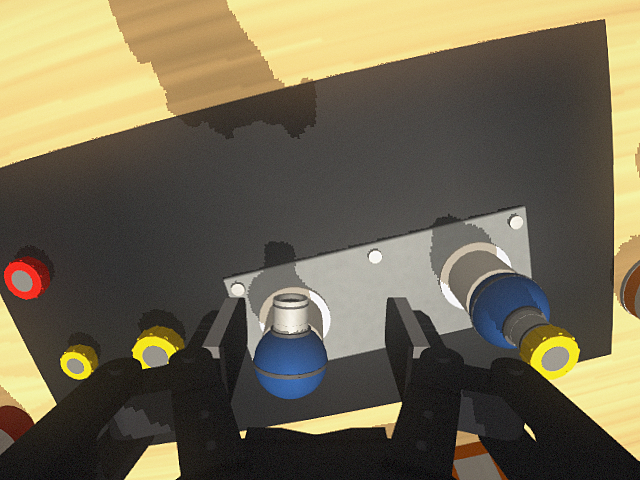

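The picture is unchanged: the call was refused because every row needs a yaw. Resending with it.

Emit:
{"fn": "send_rows", "kwargs": {"increments": [{"translation": [0.0146,-0.0089,-0.028],"yaw": 0},{"translation": [0.0146,-0.0089,-0.028],"yaw": 0},{"translation": [0.0146,-0.0089,-0.028],"yaw": 0},{"translation": [0.0146,-0.0089,-0.028],"yaw": 0},{"translation": [0,0,-0.028],"yaw": 0},{"translation": [0,0,-0.018],"yaw": 0},{"translation": [0,0,-0.01],"yaw": 0},{"translation": [0,0,0],"yaw": 0}]}}

```text
clock: 2.6
tool_pos: [0.5525, 0.0022, 0.084]
tcp_rot: [-3.141, -0.003, 2.917]
wrist_force: [0.1, -0.8, 1.0]
width: 0.64
grasp_force: 0.0
```

```bash
python3 - <<'E'
from fit import *
s=grab('wrist','w3'); print(s['clock'],s['tool_pos'],s['tcp_rot'],s['wrist_force'],s['width'])
c,n=ball('w3',np.array([.613,-.015,.082]));print('ball',c,n)
P=neck('w3',c);print(len(P)); d,e=neckaxis(P,c,[-.95,.2,-.1]);print('axis',d,e,'end',c+.056*d)
E
```

```text
2.6 [0.5524554  0.00217613 0.08397828] [-3.14096384 -0.00346758  2.91696865] [ 0.05551263 -0.84706001  1.02720577] 0.6397997392154828
ball [ 0.61343309 -0.01365138  0.08110853] 509
4406
axis [-0.95117756  0.23502976 -0.20005564] 0.0010393806069540687 end [ 5.60167150e-01 -4.89708502e-04  6.99054160e-02]
```

View pics/w3.png

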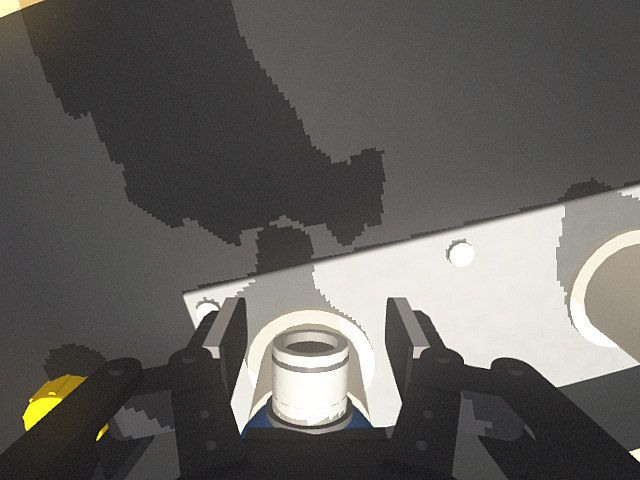

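Fingers straddle the neck (mouth ≈(310,345)), slightly outboard. I'll nudge inward and close lightly.

Emit:
{"fn": "send_rows", "kwargs": {"increments": [{"translation": [0.003,-0.002,0],"yaw": 0},{"translation": [0,0,0],"yaw": 0},{"translation": [0,0,0],"yaw": 0},{"translation": [0,0,0],"yaw": 0},{"translation": [0,0,0],"yaw": 0}], "fingers": 0.0295}}

```text
clock: 3.15
tool_pos: [0.5578, -0.0007, 0.086]
tcp_rot: [3.141, 0.002, 2.915]
wrist_force: [1.7, 0.6, 1.1]
width: 0.343
grasp_force: 1.0
```

Emit:
{"fn": "send_rows", "kwargs": {"increments": [{"translation": [0,0,0],"yaw": 0},{"translation": [0,0,0],"yaw": 0},{"translation": [0,0,0],"yaw": 0}], "fingers": 0.028}}

```text
clock: 3.45
tool_pos: [0.5577, -0.0008, 0.0858]
tcp_rot: [3.141, 0.001, 2.916]
wrist_force: [1.2, 0.4, 3.5]
width: 0.335
grasp_force: 23.0
```

Emit:
{"fn": "send_rows", "kwargs": {"increments": [{"translation": [-0.0005,0.0001,0.0045],"yaw": 0},{"translation": [-0.0003,0.0001,0.0045],"yaw": 0},{"translation": [0.0002,0,0.0045],"yaw": 0},{"translation": [0.0006,-0.0002,0.0045],"yaw": 0},{"translation": [0,0,0],"yaw": 0}]}}

```text
clock: 3.95
tool_pos: [0.5566, -0.001, 0.1036]
tcp_rot: [-3.141, -0.001, 2.915]
wrist_force: [1.9, -1.6, -1.2]
width: 0.33
grasp_force: 22.2
```

```bash
python3 - <<'E'
from fit import *
s=grab('wrist','w4'); print(s['clock'],s['tool_pos'],s['wrist_force'],s['ft_torque'],s['width'],s['grasp_force'])
grab('side','s4')
for k in('side1','s4'):
  c,n=ball(k,np.array([.613,-.0142,.082]));print('ball',c,n)
P=neck('w4',c);print(len(P)); d,e=neckaxis(P,c,[-.95,.2,.1]);print('axis',d,e,'end',c+.056*d)
a=cv2.imread('pics/w4.png'); b=cv2.imread('pics/s4.png')[170:290,310:470]
b=cv2.resize(b,(400,300),interpolation=cv2.INTER_CUBIC); cv2.imwrite('pics/m4.png',np.hstack([cv2.resize(a,(400,300)),b]))
E
```

```text
3.95 [ 0.556577   -0.00104194  0.10363669] [ 1.89998711 -1.63754769 -1.18743216] [-0.2250301  -0.23213644 -0.0639569 ] 0.32979612424219373 22.15783327119425
ball [ 0.61281063 -0.01462998  0.08168212] 433
ball [ 0.61264989 -0.01439511  0.0818235 ] 442
4603
axis [-0.95888699  0.25866241  0.11674546] 0.002771437446413254 end [5.58952217e-01 8.99878713e-05 8.83612422e-02]
```

View pics/m4.png

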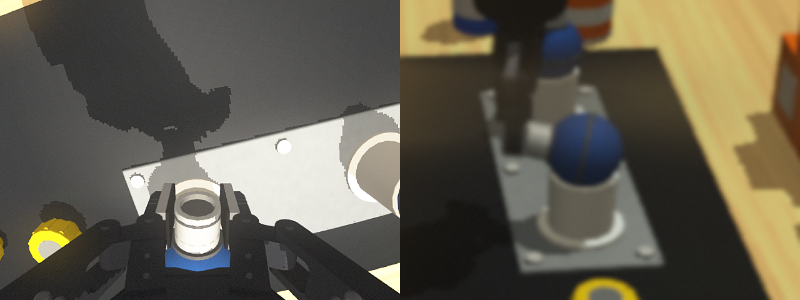

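Left: the neck, gripped at its end, is now about 8° above level. Right: the ball is still seated in its ring. Continuing along the arc.

Emit:
{"fn": "send_rows", "kwargs": {"increments": [{"translation": [0.001,-0.0002,0.0045],"yaw": 0},{"translation": [0.0013,-0.0003,0.0043],"yaw": 0},{"translation": [0.0017,-0.0004,0.0042],"yaw": 0},{"translation": [0.002,-0.0005,0.004],"yaw": 0},{"translation": [0.0023,-0.0006,0.0038],"yaw": 0},{"translation": [0.0027,-0.0007,0.0036],"yaw": 0},{"translation": [0.0029,-0.0007,0.0034],"yaw": 0},{"translation": [0.0033,-0.0008,0.003],"yaw": 0}]}}

```text
clock: 4.85
tool_pos: [0.5736, -0.0049, 0.1343]
tcp_rot: [3.142, -0.002, 2.916]
wrist_force: [-4.8, 0.4, -0.3]
width: 0.331
grasp_force: 23.0
```

```bash
python3 - <<'E'
from fit import *
s=grab('wrist','w5'); print(s['clock'],s['tool_pos'],s['wrist_force'],s['ft_torque'],s['width'],s['grasp_force'])
grab('side','s5')
for k in('s5',):
  c,n=ball(k,np.array([.613,-.0142,.082]));print('ball',c,n)
  P=neck(k,c);print(len(P)); d,e=neckaxis(P,c,[-.7,.2,.7]);print('axis',d,e,'end',c+.056*d)
E
```

```text
4.85 [ 0.5736486  -0.0048943   0.13433404] [-4.76916918  0.43630956 -0.27267051] [0.13724918 1.05349194 0.0188668 ] 0.3313632330749231 23.030715726781636
ball [ 0.61511597 -0.01462466  0.08332043] 194
134
axis [-0.70088817  0.11700599  0.70360882] 0.0023469930985797285 end [ 0.57586623 -0.00807233  0.12272252]
```

Emit:
{"fn": "send_rows", "kwargs": {"increments": [{"translation": [0,0,0],"yaw": 0},{"translation": [0,0,0],"yaw": 0},{"translation": [0,0,0],"yaw": 0}], "fingers": 0.034}}

```text
clock: 5.25
tool_pos: [0.5754, -0.0052, 0.1347]
tcp_rot: [3.141, 0.002, 2.915]
wrist_force: [-0.8, 0.2, 0.3]
width: 0.401
grasp_force: 0.0
```

```bash
python3 - <<'E'
from fit import *
s=grab('wrist','w6'); print(s['clock'],s['tool_pos'],s['wrist_force'],s['ft_torque'],s['width'],s['grasp_force'])
grab('side','s6');grab('top','t6')
for k in('s6','t6','w6'):
  c,n=ball(k,np.array([.613,-.0142,.082]));print('ball',c,n)
  c=np.array([.613,-.0142,.0815])
  P=neck(k,c);print(len(P)); d,e=neckaxis(P,c,[-.7,.2,.7]);print('axis',d,e,'end',c+.056*d)
E
```

```text
5.25 [ 0.57538475 -0.00515399  0.13465146] [-0.81838505  0.22207105  0.34177009] [-0.00263718  0.04643508 -0.0571335 ] 0.40089677423980874 0.0
ball [ 0.61274278 -0.01455767  0.08188531] 421
103
axis [-0.82296999  0.16464153  0.54370356] 0.0028453830333412017 end [ 0.56691368 -0.00498007  0.1119474 ]
ball [ 0.613  -0.0142  0.082 ] 0
0
axis [-0.69310328  0.19802951  0.69310328] nan end [ 0.57418622 -0.00311035  0.12031378]
ball [ 0.61308129 -0.01352592  0.08027458] 5482
3769
axis [-0.79424263  0.31411839  0.5201041 ] 0.004351591709960731 end [0.56852241 0.00339063 0.11062583]fit.py:17: RuntimeWarning: Mean of empty slice.
  r=least_squares(g,d0,loss='soft_l1',f_scale=.001); return r.x/np.linalg.norm(r.x),np.abs(r.fun).mean()
  ret = ret.dtype.type(ret / rcount)
```

Emit:
{"fn": "send_rows", "kwargs": {"increments": [{"translation": [-0.015,0.0035,0],"yaw": 0},{"translation": [-0.015,0.0035,0],"yaw": 0},{"translation": [0,0,-0.01],"yaw": 0},{"translation": [0,0,-0.01],"yaw": 0}]}}

```text
clock: 5.8
tool_pos: [0.545, 0.002, 0.114]
tcp_rot: [3.141, 0.002, 2.916]
wrist_force: [1.0, 0.1, -0.1]
width: 0.4
grasp_force: 0.0
```

Emit:
{"fn": "send_rows", "kwargs": {"increments": [{"translation": [0,0,0],"yaw": 0},{"translation": [0,0,0],"yaw": 0},{"translation": [0,0,0],"yaw": 0},{"translation": [0,0,0],"yaw": 0},{"translation": [0,0,0],"yaw": 0}], "fingers": 0.0}}

```text
clock: 6.3
tool_pos: [0.5446, 0.0019, 0.1143]
tcp_rot: [3.142, 0.001, 2.915]
wrist_force: [0.6, 0.5, -0.0]
width: -0.002
grasp_force: 0.0
```

Emit:
{"fn": "send_rows", "kwargs": {"increments": [{"translation": [0.003,-0.0007,0],"yaw": 0},{"translation": [0.003,-0.0007,0],"yaw": 0},{"translation": [0.003,-0.0007,0],"yaw": 0},{"translation": [0.003,-0.0007,0],"yaw": 0},{"translation": [0.003,-0.0007,0],"yaw": 0}]}}

```text
clock: 6.8
tool_pos: [0.549, 0.0004, 0.1118]
tcp_rot: [-3.141, -0.023, 2.917]
wrist_force: [-26.6, 6.4, 11.4]
width: 0.001
grasp_force: 13.5
```

```bash
cat > st.py <<'E'
from fit import *
import sys
s=grab('wrist','w'+sys.argv[1]); print(s['clock'],s['tool_pos'],s['wrist_force'],s['ft_torque'],s['width'],s['grasp_force'])
k='s'+sys.argv[1]; grab('side',k)
c,n=ball(k,np.array([.613,-.0142,.082]));print('ball',c,n)
f=load(k);W=cloud(f);c=np.array([.6127,-.0145,.0817]);q=np.linalg.norm(W-c,axis=-1)
hsv=cv2.cvtColor(f['im'],cv2.COLOR_BGR2HSV)
m=(q>.036)&(q<.057)&(hsv[...,1]<90)&(hsv[...,2]>70)&(W[...,2]>.09)
P=W[m];d0=P.mean(0)-c;d,e=neckaxis(P,c,d0);print('axis',d,e,len(P),'elev',np.degrees(np.arcsin(d[2])))
E
python3 st.py 7
```

```text
6.8 [5.49019325e-01 3.80696908e-04 1.11831882e-01] [-26.63069533   6.36306856  11.36292944] [1.38962251 5.44534296 0.03308041] 0.00114829039733196 13.477075695991516
ball [ 0.61349376 -0.01458658  0.08147793] 411
axis [-0.86532208  0.17804917  0.46852555] 0.001606152764169191 146 elev 27.938628978914334
```

Emit:
{"fn": "send_rows", "kwargs": {"increments": [{"translation": [-0.01,0.0024,0],"yaw": 0},{"translation": [-0.01,0.0024,0],"yaw": 0},{"translation": [0,0,0],"yaw": 0}], "fingers": 0.045}}

```text
clock: 7.2
tool_pos: [0.5388, 0.0034, 0.1144]
tcp_rot: [3.142, 0.001, 2.916]
wrist_force: [0.5, -0.8, -0.3]
width: 0.505
grasp_force: 0.0
```

```bash
python3 st.py 8; cd pics; python3 -c "
import cv2
b=cv2.imread('s8.png')[170:290,310:470];cv2.imwrite('c8.png',cv2.resize(b,(560,420),interpolation=cv2.INTER_CUBIC))"
```

```text
7.2 [0.53882026 0.00340115 0.11439437] [ 0.51999758 -0.75804683 -0.26341298] [-0.00171427  0.0042033   0.04944741] 0.5051013197052727 0.0
ball [ 0.61280678 -0.0145796   0.08165859] 415
axis [-0.87487736  0.16685234  0.4546976 ] 0.0013923891587149335 141 elev 27.045479189100046
```

View pics/c8.png

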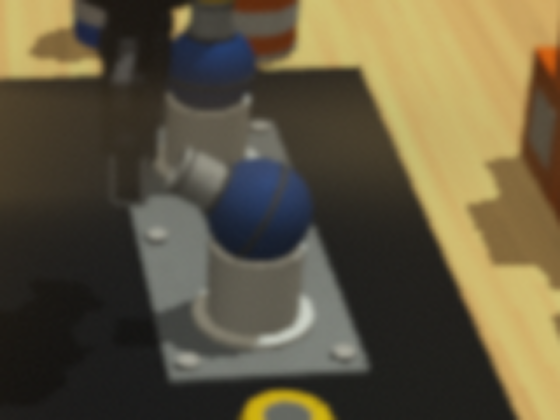

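The neck is about 28° up and the ball is seated. I'll regrip more lightly at the end and carry on along the arc.

Emit:
{"fn": "send_rows", "kwargs": {"increments": [{"translation": [0,0,0.005],"yaw": 0},{"translation": [0.011,-0.0025,0],"yaw": 0},{"translation": [0.011,-0.0025,0],"yaw": 0},{"translation": [0,0,0],"yaw": 0}]}}

```text
clock: 7.7
tool_pos: [0.5634, -0.0022, 0.1198]
tcp_rot: [3.141, 0.003, 2.915]
wrist_force: [0.6, 0.4, 0.1]
width: 0.529
grasp_force: 0.0
```

Emit:
{"fn": "send_rows", "kwargs": {"increments": [{"translation": [0,0,0],"yaw": 0},{"translation": [0,0,0],"yaw": 0},{"translation": [0,0,0],"yaw": 0},{"translation": [0,0,0],"yaw": 0}], "fingers": 0.029}}

```text
clock: 8.1
tool_pos: [0.5611, -0.0018, 0.1191]
tcp_rot: [-3.141, 0.0, 2.915]
wrist_force: [1.2, 0.1, -0.5]
width: 0.337
grasp_force: 6.2
```

Emit:
{"fn": "send_rows", "kwargs": {"increments": [{"translation": [0.0027,-0.0006,0.0047],"yaw": 0},{"translation": [0.0032,-0.0007,0.0043],"yaw": 0},{"translation": [0.0036,-0.0008,0.004],"yaw": 0},{"translation": [0,0,0],"yaw": 0}]}}

```text
clock: 8.5
tool_pos: [0.571, -0.0039, 0.133]
tcp_rot: [3.142, 0.0, 2.915]
wrist_force: [-1.7, -0.7, 2.6]
width: 0.342
grasp_force: 6.8
```

```bash
python3 st.py 9
```

```text
8.5 [ 0.57103751 -0.00391747  0.13297652] [-1.74334849 -0.6673914   2.56975775] [-0.0686238   0.58595983 -0.06873321] 0.34180377821246083 6.757954847125802
ball [ 0.61282117 -0.01448577  0.08162261] 404
axis [-0.69907702  0.15160903  0.69878897] 0.0015751694448813793 117 elev 44.32992360820696
```

Emit:
{"fn": "send_rows", "kwargs": {"increments": [{"translation": [0.004,-0.0009,0.0036],"yaw": 0},{"translation": [0.0042,-0.001,0.0031],"yaw": 0},{"translation": [0.0046,-0.0011,0.0027],"yaw": 0},{"translation": [0.0049,-0.0011,0.0022],"yaw": 0},{"translation": [0,0,0],"yaw": 0}]}}

```text
clock: 9.1
tool_pos: [0.5901, -0.0083, 0.1444]
tcp_rot: [3.141, 0.003, 2.915]
wrist_force: [-1.5, -0.4, 2.3]
width: 0.34
grasp_force: 7.5
```

```bash
python3 st.py 10
```

```text
9.1 [ 0.59013274 -0.00832957  0.14441771] [-1.51033494 -0.39073628  2.30430719] [-0.19066533  0.38749056  0.03876607] 0.3404746354571594 7.463239831267856
ball [ 0.6128525  -0.01448683  0.08166947] 359
axis [-0.3765433   0.05282638  0.92489162] 0.0017423521101873449 111 elev 67.65201832705168
```

Emit:
{"fn": "send_rows", "kwargs": {"increments": [{"translation": [0.003,-0.0005,0.0012],"yaw": 0},{"translation": [0.003,-0.0005,0.0008],"yaw": 0},{"translation": [0.003,-0.0005,0.0007],"yaw": 0},{"translation": [0.003,-0.0005,0.0006],"yaw": 0},{"translation": [0.003,-0.0005,0.0003],"yaw": 0},{"translation": [0.003,-0.0005,0.0002],"yaw": 0},{"translation": [0,0,0],"yaw": 0}]}}

```text
clock: 9.9
tool_pos: [0.6073, -0.0113, 0.1475]
tcp_rot: [-3.141, 0.001, 2.915]
wrist_force: [-1.5, -2.3, 2.9]
width: 0.341
grasp_force: 9.2
```

```bash
python3 st.py 11
```

```text
9.9 [ 0.60733643 -0.01126826  0.14747488] [-1.54574119 -2.30956685  2.93859686] [-0.43256798  0.36606377 -0.05738286] 0.3413011683362666 9.20196297178336
ball [ 0.61291306 -0.01465296  0.0814873 ] 339
axis [-0.09100635 -0.01039335  0.99579608] 0.0021002685223305262 96 elev 84.74445974120835
```

Emit:
{"fn": "send_rows", "kwargs": {"increments": [{"translation": [0.0025,-0.001,0],"yaw": 0},{"translation": [0.0025,-0.001,0],"yaw": 0},{"translation": [0,0,0],"yaw": 0}]}}

```text
clock: 10.3
tool_pos: [0.612, -0.0128, 0.1474]
tcp_rot: [3.141, 0.0, 2.916]
wrist_force: [-1.7, -1.0, 0.9]
width: 0.336
grasp_force: 8.6
```

Emit:
{"fn": "send_rows", "kwargs": {"increments": [{"translation": [0,0,0],"yaw": 0},{"translation": [0,0,0],"yaw": 0}], "fingers": 0.044}}

```text
clock: 10.5
tool_pos: [0.612, -0.0127, 0.1474]
tcp_rot: [3.141, 0.001, 2.916]
wrist_force: [-0.4, 0.2, 0.3]
width: 0.521
grasp_force: 0.0
```

Emit:
{"fn": "send_rows", "kwargs": {"increments": [{"translation": [0,0,0.02],"yaw": 0},{"translation": [0,0,0.03],"yaw": 0},{"translation": [-0.03,0,0.035],"yaw": 0},{"translation": [-0.05,0,0.03],"yaw": 0},{"translation": [-0.05,0,0],"yaw": 0},{"translation": [0,0,0],"yaw": 0}]}}

```text
clock: 11.1
tool_pos: [0.4806, -0.0127, 0.2572]
tcp_rot: [-3.14, -0.008, 2.916]
wrist_force: [0.5, 0.2, 0.1]
width: 0.515
grasp_force: 0.0
```

```bash
python3 st.py 12; cat > port.py <<'E'
# fit the neck's end ring from a depth view
from fit import *
import sys
c=np.array([.6128,-.0143,.0817])
for k in sys.argv[1:]:
    f=load(k);W=cloud(f);v=W-c
    m=(np.hypot(v[...,0],v[...,1])<.03)&(v[...,2]>.051)&(v[...,2]<.063)
    P=W[m]
    if len(P)<15: print(k,len(P));continue
    z=np.median(P[:,2])
    (x,y),r=cv2.minEnclosingCircle(P[:,:2].astype(np.float32))
    n=np.linalg.svd(P-P.mean(0))[2][2]; n*=np.sign(n[2])
    print(k,len(P),'mouth',round(x,4),round(y,4),round(z,4),'r',round(r,4),'mean',P.mean(0).round(4),'normal',n.round(3))
    N=W[(np.linalg.norm(v,axis=-1)>.036)&(v[...,2]>.031)&(v[...,2]<.05)&(np.hypot(v[...,0],v[...,1])<.025)&(np.hypot(v[...,0],v[...,1])>.010)]
    if len(N)>20: print('  side axis',neckaxis(N,c,[0,0,1]),len(N))
E
python3 - <<'E'
from h import *
grab('top','t12')
E
python3 port.py w12 s12 t12
```

```text
11.1 [ 0.48056289 -0.01265958  0.25717033] [0.45964045 0.23359124 0.11272061] [ 0.04670413 -0.02667295  0.0423042 ] 0.5149386364350703 0.0
ball [ 0.61298155 -0.01456735  0.08153492] 309
axis [ 0.04768226 -0.01060784  0.99880623] 0.0020861630089502895 198 elev 87.20010312725354
w12 847 mouth 0.6156 -0.0119 0.1357 r 0.0159 mean [ 0.6141 -0.0125  0.1353] normal [0.023 0.009 1.   ]
  side axis (array([0.06460897, 0.04127788, 0.99705658]), np.float64(0.0006596233857834749)) 538
s12 102 mouth 0.6161 -0.0141 0.1358 r 0.0177 mean [ 0.6148 -0.0161  0.136 ] normal [0.031 0.025 0.999]
  side axis (array([ 0.0411283 , -0.00479094,  0.99914239]), np.float64(0.0011752123131901766)) 121
t12 0
```

The accumulator is upright (tilt ≈0.04 rad, seated). Next, the plug.

Emit:
{"fn": "send_rows", "kwargs": {"increments": [{"translation": [0.0125,-0.022,0],"yaw": -8},{"translation": [0.0125,-0.022,0],"yaw": -8},{"translation": [0.0125,-0.022,0],"yaw": -8},{"translation": [0.0125,-0.022,0],"yaw": -8},{"translation": [0.0125,-0.022,-0.01],"yaw": -8},{"translation": [0.0125,-0.022,-0.015],"yaw": -8},{"translation": [0.0125,-0.022,-0.015],"yaw": -8},{"translation": [0.0125,-0.022,-0.015],"yaw": -8}], "fingers": 0.055}}

```text
clock: 12.05
tool_pos: [0.5912, -0.1905, 0.202]
tcp_rot: [3.14, 0.001, 1.793]
wrist_force: [1.1, -1.0, 0.4]
width: 0.647
grasp_force: 0.0
```

Emit:
{"fn": "send_rows", "kwargs": {"increments": [{"translation": [0.0125,-0.022,-0.015],"yaw": -8},{"translation": [0.0125,-0.022,-0.015],"yaw": -8},{"translation": [0,0,0],"yaw": 0},{"translation": [0,0,0],"yaw": 0}]}}

```text
clock: 12.45
tool_pos: [0.6146, -0.2335, 0.1715]
tcp_rot: [-3.14, -0.001, 1.52]
wrist_force: [0.1, -0.4, 0.4]
width: 0.643
grasp_force: 0.0
```

```bash
python3 - <<'E'
from fit import *
s=grab('wrist','w13'); print(s['clock'],s['tool_pos'],s['tcp_rot'],s['wrist_force'],s['width'],s['joint_positions'])
print(plug('w13',(.6075,-.2545)))
grab('top','t13'); 
E
python3 port.py t13
```

```text
12.45 [ 0.61457438 -0.2335465   0.17152276] [-3.14041847e+00 -8.34079373e-04  1.51974637e+00] [ 0.08755394 -0.38634832  0.38462284] 0.6425847573361125 [-3.63344104e-01  5.98463739e-01  3.35957316e-01  1.30966356e+00
  4.32976865e-04  1.25850140e+00]
(0.5874844193458557, -0.240169495344162, np.float64(0.15728356102515254), 0.002655066316947341, 240, array([ 0.58751244, -0.2397712 ,  0.17385641]))
t13 127 mouth 0.6155 -0.0133 0.1352 r 0.015 mean [ 0.6152 -0.0133  0.1356] normal [0.034 0.02  0.999]
  side axis (array([0.06413189, 0.00626148, 0.99792179]), np.float64(0.0014447504898317716)) 31
```

View pics/w13.png

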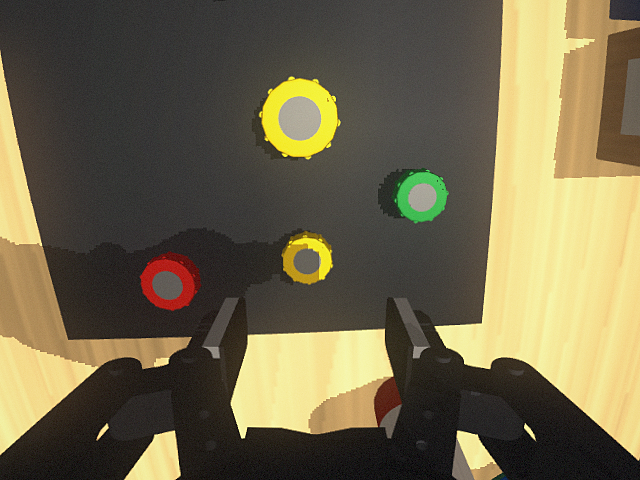

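The small yellow plug is at (307,260), between the fingers; the red, green and large yellow plugs are clear of them. Measuring the plug by depth.

```bash
python3 - <<'E'
from fit import *
f=load('w13');W=cloud(f)
m=(np.hypot(W[...,0]-.6075,W[...,1]+.2545)<.028)&(W[...,2]>.018)&(W[...,2]<.04)
P=W[m];z=np.median(P[:,2]);print(len(P),z,cv2.minEnclosingCircle(P[P[:,2]>z-.003][:,:2].astype(np.float32)))
print(atz(f,307,260,.028), tri((f,307,260),(load('top1'),429,200)))
E
```

```text
1966 0.02685782891492139 ((0.6075605154037476, -0.2544960081577301), 0.018952742218971252)
[ 0.6079214  -0.25378693  0.028     ] [ 0.60772522 -0.25687767  0.02039767]
```

Emit:
{"fn": "send_rows", "kwargs": {"increments": [{"translation": [-0.0035,-0.0105,-0.03],"yaw": 0},{"translation": [-0.0035,-0.0105,-0.03],"yaw": 0},{"translation": [0,0,-0.03],"yaw": 0},{"translation": [0,0,-0.025],"yaw": 0},{"translation": [0,0,-0.018],"yaw": 0},{"translation": [0,0,-0.01],"yaw": 0},{"translation": [0,0,0],"yaw": 0},{"translation": [0,0,0],"yaw": 0}]}}

```text
clock: 13.35
tool_pos: [0.6076, -0.2539, 0.0316]
tcp_rot: [3.14, 0.001, 1.52]
wrist_force: [0.3, 0.1, -0.0]
width: 0.642
grasp_force: 0.0
```

Emit:
{"fn": "send_rows", "kwargs": {"increments": [{"translation": [0,0,0],"yaw": 0},{"translation": [0,0,0],"yaw": 0},{"translation": [0,0,0],"yaw": 0},{"translation": [0,0,0],"yaw": 0}], "fingers": 0.033}}

```text
clock: 13.75
tool_pos: [0.6079, -0.2543, 0.0323]
tcp_rot: [3.138, 0.001, 1.519]
wrist_force: [-0.1, 0.5, 5.7]
width: 0.4
grasp_force: 48.4
```

Emit:
{"fn": "send_rows", "kwargs": {"increments": [{"translation": [0,0,0.02],"yaw": 0},{"translation": [0,0,0.04],"yaw": 0},{"translation": [0,0.01,0.045],"yaw": 0},{"translation": [0.001,0.03,0.045],"yaw": 0},{"translation": [0.002,0.04,0.015],"yaw": 0},{"translation": [0.002,0.04,0],"yaw": 0},{"translation": [0.001,0.02,0],"yaw": 0},{"translation": [0,0,0],"yaw": 0}]}}

```text
clock: 14.55
tool_pos: [0.6127, -0.1132, 0.1925]
tcp_rot: [3.141, -0.001, 1.524]
wrist_force: [-0.1, 0.3, -1.0]
width: 0.395
grasp_force: 48.1
```

```bash
python3 - <<'E'
from fit import *
s=grab('wrist','w14'); print(s['clock'],s['tool_pos'],s['tcp_rot'],s['wrist_force'],s['width'],s['grasp_force'])
grab('side','s14')
t=s['tool_pos']
for k in('w14','s14'):
    f=load(k);W=cloud(f);hsv=cv2.cvtColor(f['im'],cv2.COLOR_BGR2HSV)
    m=(hsv[...,0]>20)&(hsv[...,0]<35)&(hsv[...,1]>100)&(np.linalg.norm(W-t,axis=-1)<.06)
    P=W[m]; print(k,len(P)); 
    if len(P): print(np.percentile(P,[2,50,98],axis=0).round(4)-t)
E
python3 port.py w14 s14
```

```text
14.55 [ 0.61274079 -0.11317122  0.19247204] [ 3.14093698e+00 -5.47181473e-04  1.52365588e+00] [-0.07711856  0.34555979 -0.97903966] 0.3952692118268261 48.12451939447783
w14 6703
[[-0.02374079 -0.01592878 -0.01777204]
 [ 0.00105921  0.00777122 -0.00547204]
 [ 0.02685921  0.01747122  0.04452796]]
s14 336
[[-0.01734079 -0.02302878 -0.02857204]
 [ 0.00045921 -0.01402878 -0.00537204]
 [ 0.04165921  0.00837122  0.05412796]]
w14 2995 mouth 0.6159 -0.0124 0.1359 r 0.0153 mean [ 0.6153 -0.0125  0.1354] normal [0.021 0.005 1.   ]
  side axis (array([-0.05647318,  0.02276504,  0.99814454]), np.float64(0.001757525983663607)) 243
s14 8
```

Emit:
{"fn": "send_rows", "kwargs": {"increments": [{"translation": [0.001,0.03,0],"yaw": 0},{"translation": [0.001,0.03,0],"yaw": 0},{"translation": [0.0005,0.025,0],"yaw": 0},{"translation": [0.0004,0.015,0],"yaw": 0},{"translation": [0,0,0],"yaw": 0},{"translation": [0,0,0],"yaw": 0}]}}

```text
clock: 15.25
tool_pos: [0.6155, -0.0174, 0.1917]
tcp_rot: [-3.141, 0.001, 1.518]
wrist_force: [0.2, -0.5, -0.3]
width: 0.396
grasp_force: 48.1
```

```bash
python3 - <<'E'
from fit import *
s=grab('wrist','w15'); print(s['clock'],s['tool_pos'],s['tcp_rot'],s['wrist_force'],s['width'],s['grasp_force'])
im=cv2.imread('pics/w15.png'); grab('side','s15'); b=cv2.imread('pics/s15.png')[120:270,320:470]
cv2.imwrite('pics/m15.png',np.hstack([cv2.resize(im[180:480,160:480],(400,375)),cv2.resize(b,(375,375),interpolation=cv2.INTER_CUBIC)]))
E
python3 port.py w15 s15
```

```text
15.25 [ 0.61550016 -0.01740612  0.19166711] [-3.14140748e+00  8.79784484e-04  1.51837209e+00] [ 0.1619546  -0.46362848 -0.28471386] 0.3959015866454862 48.124882756965235
w15 1399 mouth 0.6156 -0.0118 0.1356 r 0.0152 mean [ 0.615  -0.0075  0.1352] normal [ 0.019 -0.051  0.999]
  side axis (array([0.04452896, 0.03690719, 0.99832611]), np.float64(0.0009688049814082758)) 561
s15 109 mouth 0.6155 -0.0152 0.1362 r 0.0161 mean [ 0.6149 -0.0162  0.136 ] normal [0.057 0.003 0.998]
  side axis (array([0.04863111, 0.00809904, 0.99878397]), np.float64(0.0013096344465002168)) 113
```

View pics/m15.png

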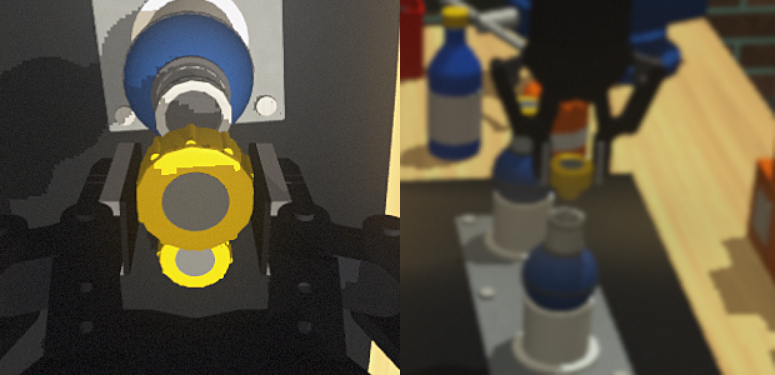

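The plug is held level between the pads, directly over the upright neck and slightly toward −y. Last step before insertion is the offset of plug to port in the same wrist view.

```bash
python3 - <<'E'
from fit import *
f=load('w15');W=cloud(f);t=np.array([.6155,-.0174,.1917])
v=W-t
m=(np.hypot(v[...,0],v[...,1])<.03)&(abs(v[...,0])<.0165)&(v[...,2]>-.02)&(v[...,2]<.004)
hsv=cv2.cvtColor(f['im'],cv2.COLOR_BGR2HSV)
y=m&(hsv[...,0]>20)&(hsv[...,0]<35)&(hsv[...,1]>100)
P=W[y];z=np.percentile(P[:,2],95);Q=P[P[:,2]>z-.003]
print(len(Q),z,cv2.minEnclosingCircle(Q[:,:2].astype(np.float32)),np.percentile(Q,[1,99],axis=0))
g=m&(hsv[...,1]<60)&(hsv[...,2]>70)&(W[...,2]>z-.004)&(abs(v[...,0])<.012);print('grey disc',g.sum(),W[g].mean(0))
E
```

```text
4411 0.18733813504349323 ((0.6138209104537964, -0.01795961894094944), 0.020533254370093346) [[ 0.59941551 -0.03449614  0.18453695]
 [ 0.63163069 -0.00071991  0.18837705]]
grey disc 1930 [ 0.61638496 -0.01795931  0.1866477 ]
```

Emit:
{"fn": "send_rows", "kwargs": {"increments": [{"translation": [0,0.0055,0],"yaw": 0},{"translation": [0,0,-0.009],"yaw": 0},{"translation": [0,0,-0.008],"yaw": 0},{"translation": [0,0,0],"yaw": 0},{"translation": [0,0,0],"yaw": 0}]}}

```text
clock: 15.85
tool_pos: [0.615, -0.0108, 0.174]
tcp_rot: [-3.14, 0.0, 1.519]
wrist_force: [0.3, -0.7, 0.2]
width: 0.404
grasp_force: 48.1
```

Emit:
{"fn": "send_rows", "kwargs": {"increments": [{"translation": [0,0,-0.003],"yaw": 0},{"translation": [0,0,-0.003],"yaw": 0},{"translation": [0,0,-0.002],"yaw": 0},{"translation": [0,0,0],"yaw": 0}]}}

```text
clock: 16.25
tool_pos: [0.6152, -0.0107, 0.1664]
tcp_rot: [-3.141, 0.0, 1.519]
wrist_force: [-0.3, -0.3, -0.0]
width: 0.401
grasp_force: 48.1
```

Emit:
{"fn": "send_rows", "kwargs": {"increments": [{"translation": [0,-0.001,0],"yaw": 0},{"translation": [0,0,-0.002],"yaw": 0},{"translation": [0,0,-0.002],"yaw": 0},{"translation": [0,0,0],"yaw": 0}]}}

```text
clock: 16.65
tool_pos: [0.6152, -0.0117, 0.1624]
tcp_rot: [-3.141, -0.0, 1.519]
wrist_force: [-0.1, -0.5, 0.4]
width: 0.397
grasp_force: 48.1
```

```bash
python3 st.py 16
```

```text
16.65 [ 0.61520257 -0.01174404  0.16239197] [-0.13231085 -0.45438055  0.43420654] [0.0670204  0.01249979 0.03484296] 0.3966394454289722 48.12674934917595
ball [ 0.61291333 -0.01437671  0.08161242] 313
axis [0.0467254  0.00953694 0.99886224] 0.0010430767363970481 132 elev 87.26659964095774
```

Emit:
{"fn": "send_rows", "kwargs": {"increments": [{"translation": [0,0,-0.002],"yaw": 0},{"translation": [0,0,-0.0015],"yaw": 0},{"translation": [0,0,0],"yaw": 0}]}}

```text
clock: 17.05
tool_pos: [0.6153, -0.0117, 0.159]
tcp_rot: [-3.141, 0.0, 1.519]
wrist_force: [-0.6, -0.0, 0.2]
width: 0.397
grasp_force: 48.1
```

Emit:
{"fn": "send_rows", "kwargs": {"increments": [{"translation": [-0.001,0,-0.001],"yaw": 0},{"translation": [-0.001,0,0],"yaw": 0},{"translation": [-0.001,0,0],"yaw": 0},{"translation": [0,0,0],"yaw": 0}]}}

```text
clock: 17.45
tool_pos: [0.6126, -0.0117, 0.1584]
tcp_rot: [3.141, -0.0, 1.519]
wrist_force: [0.8, 0.6, -0.7]
width: 0.399
grasp_force: 48.1
```

Lowering further until the head seats.

Emit:
{"fn": "send_rows", "kwargs": {"increments": [{"translation": [0,0,-0.001],"yaw": 0},{"translation": [0,0,-0.0005],"yaw": 0},{"translation": [0,0,0],"yaw": 0}]}}

```text
clock: 17.75
tool_pos: [0.6129, -0.0119, 0.158]
tcp_rot: [3.14, 0.0, 1.519]
wrist_force: [-0.5, -0.3, 4.5]
width: 0.396
grasp_force: 48.7
```

```bash
python3 st.py 17
```

```text
17.75 [ 0.61289327 -0.01187114  0.15797117] [-0.50102343 -0.27922782  4.53436434] [-0.1120877   0.10759281 -0.07088413] 0.39625159807212856 48.66939649684355
ball [ 0.61291303 -0.01453547  0.08160561] 314
axis [0.0418601  0.0053771  0.99910901] 0.0011490844477356629 117 elev 87.58116812101956
```

Emit:
{"fn": "send_rows", "kwargs": {"increments": [{"translation": [0,0,0],"yaw": 0},{"translation": [0,0,0],"yaw": 0},{"translation": [0,0,0],"yaw": 0},{"translation": [0,0,0.01],"yaw": 0},{"translation": [0,0,0.03],"yaw": 0},{"translation": [0,0,0.03],"yaw": 0},{"translation": [0,0,0.02],"yaw": 0},{"translation": [0,0,0],"yaw": 0}], "fingers": 0.05}}

```text
clock: 18.65
tool_pos: [0.6144, -0.0117, 0.2514]
tcp_rot: [3.134, -0.0, 1.519]
wrist_force: [0.4, 0.0, 0.4]
width: 0.586
grasp_force: 0.0
```

Emit:
{"fn": "send_rows", "kwargs": {"increments": [{"translation": [-0.04,-0.03,0.02],"yaw": 0},{"translation": [-0.05,-0.04,0],"yaw": 0},{"translation": [-0.05,-0.04,0],"yaw": 0},{"translation": [-0.05,-0.03,0],"yaw": 0},{"translation": [0,0,0],"yaw": 0}]}}

```text
clock: 19.15
tool_pos: [0.4484, -0.1295, 0.2643]
tcp_rot: [-3.136, -0.0, 1.514]
wrist_force: [0.3, 0.4, -0.1]
width: 0.586
grasp_force: 0.0
```

```bash
python3 st.py 18; python3 - <<'E'
from fit import *
grab('top','t18')
for k in('t18','s18'):
    f=load(k);W=cloud(f)
    for nm,c in(('acc',(.613,-.0143)),('spare',(.613,.1755))):
        m=(np.hypot(W[...,0]-c[0],W[...,1]-c[1])<.03)&(W[...,2]>.146)&(W[...,2]<.18)
        P=W[m]; print(k,nm,len(P),np.median(P[:,2]),np.percentile(P[:,2],90),cv2.minEnclosingCircle(P[:,:2].astype(np.float32)))
a=cv2.imread('pics/t18.png')[140:240,210:350];b=cv2.imread('pics/s18.png')[140:280,330:430]
cv2.imwrite('pics/m18.png',np.hstack([cv2.resize(a,(490,350),interpolation=2),cv2.resize(b,(250,350),interpolation=2)]))
E
```

```text
19.15 [ 0.44842038 -0.12949838  0.26428104] [ 0.28493955  0.41401435 -0.13961159] [-0.03378958 -0.08491871 -0.05624704] 0.5860050202269144 0.0
ball [ 0.61292727 -0.01455266  0.08152445] 292
axis [ 2.99025408e-02 -8.23362256e-04  9.99552480e-01] 0.0010357536229967876 133 elev 88.28580553921394
t18 acc 250 0.15264561869868848 0.15460376278148857 ((0.613410472869873, -0.01320599764585495), 0.01846282184123993)
t18 spare 252 0.15292702192874025 0.15512631225935256 ((0.609006941318512, 0.17475354671478271), 0.018425242975354195)
s18 acc 172 0.1531644576371286 0.15487671518767798 ((0.6122543811798096, -0.01724119298160076), 0.01947372406721115)
s18 spare 119 0.15272839470584343 0.1545051212873739 ((0.6060667037963867, 0.17285123467445374), 0.021513301879167557)
```

View pics/m18.png

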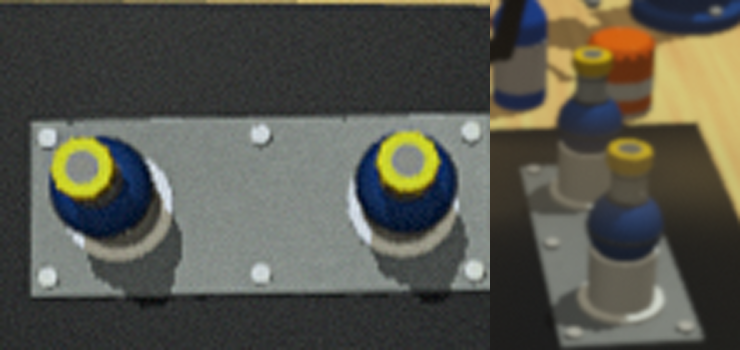

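Both accumulators stand upright. The new plug top, near (408,158), is at the same height as the spare's to within 0.5 mm, so it is fully home. The arm is clear, so I'm handing in.

```bash
python3 -c "
from h import *
print(manip.job_done())"
```

```text
the job is handed in; nothing more can be done
None
```

The job is handed in at about 19 s: my last measurements show the accumulator upright (about 0.03 rad off vertical) and seated in its ring, with the small yellow plug fully home, the arm clear and the plugged accumulator still standing; the hand-in returned no verdict.

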